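Start the toothbrush steriliser

ROBOT

A 6-joint arm with a two-finger parallel gripper is mounted at the origin on the work surface. World frame = base frame: x ahead of the robot, y to its left, z up, the work surface at z = 0. Lengths are in mm, angles in rad, forces in N, time in s.
With the tool pointing down it reaches from about 300 to 775 mm from the base axis. Payload 14.6 kg.
Tool frame: the origin (TCP) lies at the very end of the fingers, on their centre line; the grasp point (between the pads) lies 19 mm behind it; z points along the fingers, y is the line along which they close (so a half turn about z gives the same grasp; the last joint's range is limited). The gripper opens to 94 mm and grips with 3 to 60 N. Pads are 16 mm wide; open, the fingers measure 119 mm over their backs; the gripper's body (75 mm by 177 mm) begins 78 mm behind the grasp point.
Start: joints at [-1.303, 0.3, 1.521, -0, 1.321, -0.067], TCP at [180.712, -519.454, 205.446] pointing down, gripper open.
Joint ranges: [-3.03, 3.03], [-0.79, 2.21], [0.23, 2.52], [-1.04, 4.18], [0, 3.07], [-2.55, 2.55]. Speed limits (rad/s): [2.22, 2.22, 2.57, 3.14, 3.14, 3.14].

INTERFACE

Orientations are given as [roll, pitch, yaw] about the fixed x, y, z axes, in that order (R = Rz(yaw) Ry(pitch) Rx(roll)).
In Python, from cell import manip, camera, get_calibration gives the robot as it stands.
- The arm moves only by the tool arm_command, never from a script. Its argument "targets" is a list of rows, each an object of numbers: "hand": the opening, from -1 (shut) to 1 (fully open), so that 0 is half open; "x", "y", "z": the shift along the tool's x, y, z in m; "yaw": the turn about the tool's z in rad. In form: [{"hand": .., "x": .., "y": .., "z": .., "yaw": ..}, ...]. A call has 1 to 10 rows; each row shifts and turns the commanded pose from where the row before left it, along the tool's axes as they then stand; what a row does not reach is not made up. A row lasts 1/10 s, in which the tool goes at most 50 mm and 8.59 degrees, less where a joint would pass 70% of its speed; a pose out of reach is approached as far as the arm can. A call is refused whole if a number of a shift passes 0.05 or a number of a turn 0.15, either way. A call with a gripper value outside its range is refused whole. The fingers move at their own pace and stop on an object; "newtons" is the grip in N (left out, the last holds). Time passes only in rows, so rows that do not move let the fingers close. It gives the time, the measured TCP pose, the force, the opening and the grip force at its end, in the units of the state.
- manip.read_state(): the state, without advancing time (a new reading comes with each control period).
- camera(name): name is "scene" or "top" or "wrist"; returns the picture (420x560x3 uint8, red, green, blue); there is no depth.
- get_calibration(name): a dict with "K" (3x3 intrinsics, pixels), "cam_to_world" (4x4, takes a point from camera to world coordinates). Camera axes: x right, y up, looking along -z (the intrinsics and any distortion apply to the point x, -y, -z); pixel columns grow to the right and rows downward; lengths in mm; the calibration is good to about 2 mm. A picture is of the moment at which its call begins: read the wrist's pose just before it. get_calibration takes no time and is no camera call; for the wrist camera it gives the pose at the moment of the call.
- manip.sign_off(): hands the job in; it is judged then, once.
The state is a dict: "clock": time; "joints": joint angles; "qd": joint speeds; "effort": joint torques, N m; "eef_pos": TCP position; "eef_rot": TCP orientation; "wrist_force": force on the tool from outside, world axes, zero at the start; "moment": the same for the moment, N m; "finger_gap": finger opening in mm; "finger_force": force on a finger pad.
Only numpy, scipy, OpenCV 4.12 (cv2) and the standard library are available. Lean on these libraries where they do the work, as an engineer would, in place of code of your own. Each camera call takes 0.05 s, during which the arm holds its last target. There are 200 camera calls.

TASK

The UV steriliser box on the vanity top is loaded with toothbrushes and stands open: set it going on its two-dot programme with the closed fingertips. Ease the lid down from its top side until it is fully shut, without slamming it or reaching under it, then switch on at the red rocker by pressing down its raised near end, then press the timer key with two dots fully down, and last the round green start key fully down, letting each key come up again. Only push and press, gently: do not pinch or lift anything or open the lid any further, press no other key, and leave the things standing beside the box where they are.

Things in the scene. Friction and masses are not known exactly. Their poses are not given: they have to be found in the camera images.
- steriliser: UV steriliser box, white plastic, fixed to the vanity top, 250 (x) x 320 (y) x 120 mm high with the lid shut. Origin: on the vanity top under the middle of the box; own x points away from the user (towards the lid hinge), y to the user's left, z up. Turned up to 0.25 rad about z. Its front part is the sloping control deck with the rocker and keys; the lidded chamber lies behind.
- deck (a point): Middle of the control deck's surface (box frame -89, 0, 78 mm), a grey strip sloping 0.26 rad (15 deg) down towards the user, 66 mm high in front, 89 mm at the back. Rocker and keys stand on it in a row; box y in mm, user's left to right: red rocker 124, black timer keys 60, 15, -30, red stop key -78, green start key -126. The shut lid, 120 mm high, begins 36 mm beyond the row.
- lid (a joint): Lid angle (rad): 0 = fully shut, grows as it opens; starts 0.9 to 1.15. The lid (white frame, amber window, 171 mm from hinge to front edge, 320 mm wide, 22 mm thick) is hinged on its far edge; the stiff, damped hinge keeps it wherever it is left. At its front part 2 to 5 N pushes it down at 0.05 m/s. Its underside has a clear guard plate and a black seal round the rim: not to be touched.
- lid_hinge (a point): Middle of the lid's hinge axis, which is the box's y axis direction; box frame (118, 0, 98) mm.
- lid_push (a point): Point on the lid's outer (top) face, mid-width, 150 mm from the hinge and 21 mm in from the front edge, where to push it down; 22 mm above the hinge when shut. Moves with the lid; its z is the outward normal of that face, its x runs from the front edge towards the hinge.
- rocker (a joint): Mains rocker angle (rad): 0 = off (near end raised, as at the start), 0.36 = on (near end pushed down, far end raised). A stiff pivot keeps it as it is left, so press it fully home; it takes about 3 N at the pushed end.
- rocker_on (a point): On the raised near end of the rocker, where to press it (by its white dot), 13 mm nearer the user than the pivot. Red rocker, 40 mm front to back, 24 mm wide, in a black bezel; two flat halves in a shallow V. Pressed in, the near half lies parallel to the deck, about 9 mm above it; before, its near edge stands 7 mm higher. Press square to the deck. z: roughly off that half.
- timer1 (a joint): Travel of the timer key with 1 dot (m): 0 = up, 0.005 = fully down; springs back up. 1.3 N starts it, 4 N takes it fully down.
- timer1_top (a point): Timer key with ONE yellow dot: black square key 26 x 26 mm, standing 10 mm above the deck when up. The point is the middle of its top face; z is square off the deck (press along -z), x points up the slope, away from the user.
- timer2 (a joint): Travel of the timer key with 2 dots (m): 0 = up, 0.005 = fully down; springs back up. 1.3 N starts it, 4 N takes it fully down.
- timer2_top (a point): Timer key with TWO yellow dots (the middle of the three): black square key 26 x 26 mm, standing 10 mm above the deck when up. The point is the middle of its top face; z is square off the deck (press along -z), x points up the slope, away from the user.
- timer3 (a joint): Travel of the timer key with 3 dots (m): 0 = up, 0.005 = fully down; springs back up. 1.3 N starts it, 4 N takes it fully down.
- timer3_top (a point): Timer key with THREE yellow dots: black square key 26 x 26 mm, standing 10 mm above the deck when up. The point is the middle of its top face; z is square off the deck (press along -z), x points up the slope, away from the user.
- stop (a joint): Travel of the stop key (m): 0 = up, 0.005 = fully down; springs back up. 1.3 N starts it, 4 N takes it fully down.
- stop_top (a point): Stop key: round, red, 28 mm across, standing 10 mm above the deck when up. The point is the middle of its top face; z is square off the deck (press along -z), x points up the slope, away from the user.
- start (a joint): Travel of the start key (m): 0 = up, 0.005 = fully down; springs back up. 1.3 N starts it, 4 N takes it fully down.
- start_top (a point): Start key: round, green, 28 mm across, the rightmost, standing 10 mm above the deck when up. The point is the middle of its top face; z is square off the deck (press along -z), x points up the slope, away from the user.
- soap_pump: Loose black soap pump bottle, 62 mm wide, 160 mm high, stands beside the box. Origin: centre of its underside. Leave alone.
- tumbler: Loose white ceramic tumbler with two toothbrushes, 68 mm wide, 95 mm high (brushes to 185 mm), stands beside the box. Origin: centre of its underside. Leave alone.
- shampoo: Loose green shampoo bottle with black cap, 60 mm wide, 165 mm high, stands beside the box. Origin: centre of its underside. Leave alone.
- cream_jar: Loose amber cream jar with white lid, 64 mm wide, 55 mm high, stands beside the box. Origin: centre of its underside. Leave alone.

How it is judged (in metres and radians):
On the way, in this order (a step that is already met when the one before it is completed fails the run):
1. the lid is pushed fully shut (value of joint lid below 0.03 rad), for 0.2 s.
2. the rocker is switched on, with the lid shut (value of joint rocker above 0.28 rad and value of joint lid below 0.03 rad), for 0.2 s.
3. the two-dot timer key is pressed fully down (value of joint timer2 above 0.0035 m), for 0.05 s.
4. the two-dot timer key has come up again (value of joint timer2 below 0.0015 m), for 0.05 s.
5. the green start key is pressed fully down (value of joint start above 0.0035 m), for 0.05 s.
At the end, for the whole second after the job is handed in: The lid is shut (within 0.03 rad), the rocker is on (over 0.28 rad), all keys are up (within 1.5 mm), and the four things beside the box stand upright within 15 mm of where they were (all of step 2 and value of joint each of timer1, timer2, timer3, stop, start below 0.0015 m and distance of each of soap_pump, tumbler, shampoo, cream_jar from where it was at the start of the episode below 0.015 m and angle between each of soap_pump, tumbler, shampoo, cream_jar's own z axis and vertical below 0.1 rad); the robot touches nothing.
It fails at once if a key that was not asked for is pressed (2.5 mm or more) (value of joint any of timer1, timer3, stop above 0.0025 m).
It fails at once if a control is worked out of turn: rocker, two-dot or start key while the lid is open, a key while the rocker is off, or both keys together ((value of joint lid above 0.06 rad and (value of joint rocker above 0.28 rad or value of joint any of start, timer2 above 0.0025 m)) or (value of joint rocker below 0.18 rad and value of joint any of start, timer2 above 0.0025 m) or value of joint each of start, timer2 above 0.0025 m).
It fails at once if the lid is lifted further open (past 1.22 rad), gripped or touched from underneath (over 2 N), or slammed (faster than 3 rad/s) (contact force between the fingers and lid_guard above 2 N or contact force between the fingers and lid_seal_front above 2 N or contact force between the fingers and lid_seal_left above 2 N or contact force between the fingers and lid_seal_right above 2 N or value of joint lid above 1.22 rad or velocity of joint lid below -3 rad/s).
It fails at once if the box, its lid or a key is hit hard (over 200 N) (contact force between the fingers and steriliser above 200 N).
It fails at once if a thing beside the box is shifted by more than 15 mm, lifted or tipped (distance of any of soap_pump, tumbler, shampoo, cream_jar from where it was at the start of the episode above 0.015 m or angle between any of soap_pump, tumbler, shampoo, cream_jar's own z axis and vertical above 0.3 rad).
It also fails if it takes over 51 s, if anything falls off the work surface, if the arm or the gripper's body presses on something with over 40 N, if the wrist force passes 120 N, or if a joint passes its speed limit or range.

## Working session

There is one attempt and no reset: what is moved stays moved. The work goes in short steps, Python scripts to look and compute and a tool call to move; the robot and the scene stay as the last step left them, time stands still between calls to the robot, and variables do not carry over. Pictures are saved under pics/ and viewed, at most 10 in all, crops included, and the job is handed in when it is done.

Besides the shell and the picture viewer there is one more tool, called after ">>>" as name([rows], argument=value, ...), one row to a line, values as JSON. arm_command: Moves the arm, as the interface text tells. Its arguments: {"type":"object","properties":{"targets":{"type":"array"},"newtons":{"type":"number"}},"required":["targets"]}

```bash
mkdir -p pics
python3 - <<'E'
from cell import manip,camera,get_calibration
import cv2
s=manip.read_state();print(s)
for n in("scene","top"):
    cv2.imwrite(f"pics/{n}0.png",cv2.resize(camera(n)[:,:,::-1],(800,600),interpolation=cv2.INTER_CUBIC))
    print(n,get_calibration(n))
E
```

```text
{'clock': 0.0, 'joints': array([-1.30257858e+00,  3.00485885e-01,  1.52158918e+00,  7.65307999e-07,
        1.32067619e+00, -6.65849554e-02]), 'qd': array([-0.00128892, -0.00135155,  0.00035741,  0.00035013, -0.00018844,
       -0.00119142]), 'effort': array([-2.54522405e-03, -5.31799221e+01, -3.52743208e+01,  7.06912042e-02,
        2.43211380e-02, -8.08589402e-05]), 'eef_pos': array([ 180.65663814, -519.20789003,  204.87478837]), 'eef_rot': array([-3.14043667e+00, -7.78279486e-05,  3.34802471e-01]), 'wrist_force': array([ 0.15282979,  0.50349536, -0.26885319]), 'moment': array([-0.00323403, -0.0409793 ,  0.03659574]), 'finger_force': 0.0, 'finger_gap': 94.16208785509482}
scene {'K': array([[382.49364956,   0.        , 285.52407077],
       [  0.        , 382.49364956, 210.70748028],
       [  0.        ,   0.        ,   1.        ]]), 'cam_to_world': array([[ 5.86537541e-01, -6.33605325e-01,  5.04497775e-01,
         9.99333722e+02],
       [ 8.09920802e-01,  4.57760212e-01, -3.66720444e-01,
        -2.40445761e+02],
       [ 1.41701786e-03,  6.23698549e-01,  7.81663682e-01,
         7.41532313e+02],
       [ 0.00000000e+00,  0.00000000e+00,  0.00000000e+00,
         1.00000000e+00]])}
top {'K': array([[480.02202664,   0.        , 276.06753489],
       [  0.        , 480.02202664, 209.26326756],
       [  0.        ,   0.        ,   1.        ]]), 'cam_to_world': array([[-2.94856619e-02,  9.80001328e-01, -1.96794289e-01,
         3.95848278e+02],
       [-9.99133693e-01, -3.46804922e-02, -2.30027514e-02,
         3.06407532e+01],
       [-2.93676497e-02,  1.95945553e-01,  9.80174924e-01,
         1.17191708e+03],
       [ 0.00000000e+00,  0.00000000e+00,  0.00000000e+00,
         1.00000000e+00]])}
```

View pics/top0.png

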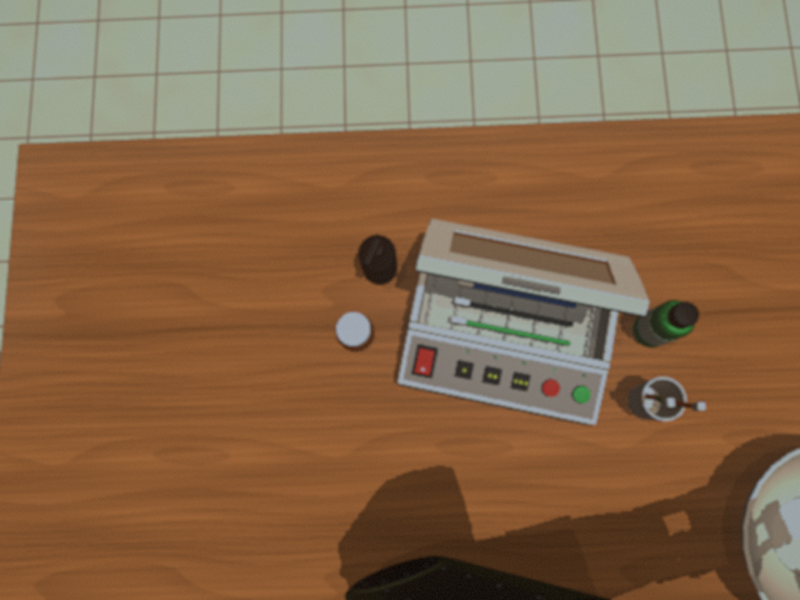

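View pics/scene0.png

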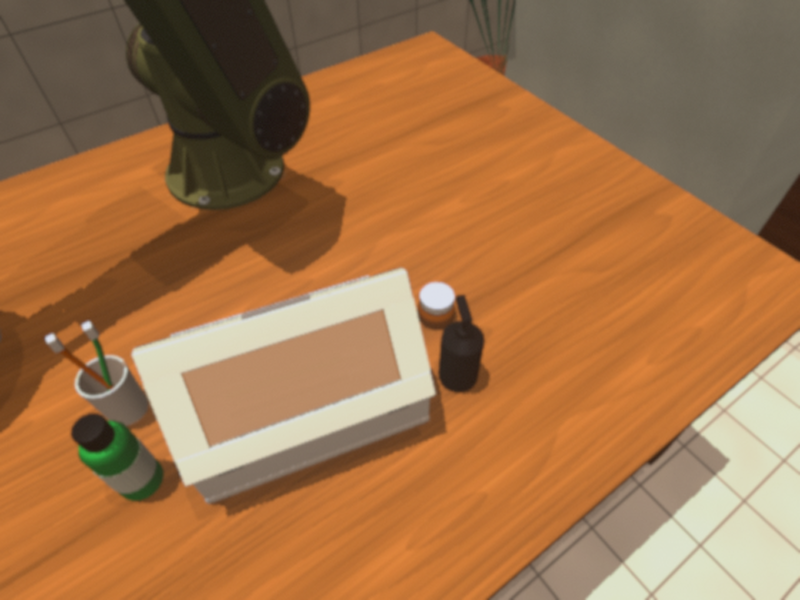

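The top view (800×600 scale) shows the rocker at (425,361), the timer keys at (464,370), (492,376) and (521,382), stop at (551,387) and start at (581,394). The scene view shows the lid's outer front corners at about (136,352) and (405,270). I'll fit the box pose and lid angle from these.

```bash
cat > h.py <<'E'
import numpy as np
from scipy.optimize import least_squares
from cell import get_calibration
def proj(cal,P):
    T=np.linalg.inv(cal["cam_to_world"]);p=P@T[:3,:3].T+T[:3,3]
    p=p*[1,-1,-1];q=p@cal["K"].T;return q[:,:2]/q[:,2:]
def b2w(b,P):
    c,s=np.cos(b[2]),np.sin(b[2]);P=np.atleast_2d(P).astype(float)
    return P@np.array([[c,s,0],[-s,c,0],[0,0,1]])+[b[0],b[1],0]
Y=[124,60,15,-30,-78,-126]
KEYS=np.array([[-91.6,y,87.7] for y in Y])
def lidpt(th,d,y,n=22):return [118-d*np.cos(th)+n*np.sin(th),y,98+d*np.sin(th)+n*np.cos(th)]
E
python3 - <<'E'
from h import *
top,sc=get_calibration("top"),get_calibration("scene")
uv=(np.array([[425,361],[464,370],[492,376],[521,382],[551,387],[581,394]])+.5)*.7-.5
r=least_squares(lambda b:(proj(top,b2w(b,KEYS))-uv).ravel(),[500,0,-.2]);b=r.x
print(b,r.fun.reshape(-1,2).round(1).tolist())
lv=(np.array([[405,270],[136,352]])+.5)*.7-.5
r2=least_squares(lambda t:(proj(sc,b2w(b,[lidpt(t[0],171,-0+160),lidpt(t[0],171,-160)]))-lv[[0,1]]).ravel(),[1.0])
print(r2.x,r2.fun)
P=b2w(b,KEYS);print("keys",P.round(1).tolist())
for t in(r2.x[0],.8,.6,.4,.2,0):print(round(t,2),b2w(b,lidpt(t,150,0)).round(1), b2w(b,lidpt(t,171,0)).round(1))
# things: pixel at assumed heights in top
def back(px,z):
    px=(np.array(px)+.5)*.7-.5;d=np.linalg.inv(top["K"])@[*px,1];T=top["cam_to_world"];d=T[:3,:3]@(d*[1,-1,-1]);o=T[:3,3];return o+d*(z-o[2])/d[2]
for n,p,z in(("jar",(353,329),55),("pump",(378,258),130),("shampoo",(684,314),165),("tumbler",(664,397),95),("brush",(702,406),185)):
    w=back(p,z);c,s=np.cos(b[2]),np.sin(b[2]);d=w[:2]-b[:2];print(n,w.round(),"box",(c*d[0]+s*d[1]).round(),(-s*d[0]+c*d[1]).round())
E
```

```text
[ 5.71229916e+02 -1.29937245e+02 -2.38072330e-01] [[-0.5, 0.3], [0.0, -0.2], [0.2, -0.3], [-0.3, -0.4], [0.1, 0.5], [0.5, 0.1]]
[0.87598516] [-0.45769956 -1.0354101  -3.43812793 -0.41018398]
keys [[511.5, 12.2, 87.7], [496.4, -50.0, 87.7], [485.8, -93.8, 87.7], [475.1, -137.5, 87.7], [463.8, -184.1, 87.7], [452.5, -230.8, 87.7]]
0.88 [[ 609.  -139.1  227.3]] [[ 595.9 -135.9  243.4]]
0.8 [[ 599.7 -136.8  220.9]] [[ 585.5 -133.4  236. ]]
0.6 [[ 577.7 -131.5  200.9]] [[ 560.8 -127.4  212.7]]
0.4 [[ 560.  -127.2  176.7]] [[ 541.2 -122.6  184.9]]
0.2 [[ 547.3 -124.1  149.4]] [[ 527.3 -119.3  153.5]]
0 [[ 540.1 -122.4  120. ]] [[ 519.7 -117.4  120. ]]
jar [572. 127.  55.] box -60.0 250.0
pump [672.  79. 130.] box 48.0 227.0
shampoo [ 561. -371.  165.] box 47.0 -237.0
tumbler [ 444. -354.   95.] box -71.0 -248.0
brush [ 426. -374.  185.] box -84.0 -271.0
```

>>> arm_command([
  {"hand":-1,"z":-0.015,"yaw":-0.125},
  {"hand":-1,"z":-0.015,"yaw":-0.125},
  {"hand":-1,"z":-0.015,"yaw":-0.125},
  {"hand":-1,"z":-0.015,"yaw":-0.125},
  {"hand":-1,"z":-0.015,"yaw":-0.125},
  {"hand":-1,"z":-0.015,"yaw":-0.125},
  {"hand":-1,"z":-0.015,"yaw":-0.125},
  {"hand":-1,"z":-0.01,"yaw":-0.125},
  {"hand":-1},
], newtons=20)

```text
schema error: expected keys hand, x, y, z, yaw
```

>>> arm_command([
  {"hand":-1,"x":0.03,"y":0.022},
  {"hand":-1,"x":0.03,"y":0.022},
  {"hand":-1,"x":0.03,"y":0.022},
  {"hand":-1,"x":0.03,"y":0.022},
  {"hand":-1,"x":0.03,"y":0.022},
  {"hand":-1,"x":0.03,"y":0.022},
  {"hand":-1,"x":0.03,"y":0.022},
  {"hand":-1,"x":0.03,"y":0.022},
  {"hand":-1,"x":0.03,"y":0.022},
  {"hand":-1},
])

```text
schema error: expected keys hand, x, y, z, yaw
```

All keys are needed in every row.

>>> arm_command([
  {"hand":-1,"x":0,"y":0,"z":-0.015,"yaw":-0.125},
  {"hand":-1,"x":0,"y":0,"z":-0.015,"yaw":-0.125},
  {"hand":-1,"x":0,"y":0,"z":-0.015,"yaw":-0.125},
  {"hand":-1,"x":0,"y":0,"z":-0.015,"yaw":-0.125},
  {"hand":-1,"x":0,"y":0,"z":-0.015,"yaw":-0.125},
  {"hand":-1,"x":0,"y":0,"z":-0.015,"yaw":-0.125},
  {"hand":-1,"x":0,"y":0,"z":-0.015,"yaw":-0.125},
  {"hand":-1,"x":0,"y":0,"z":-0.01,"yaw":-0.125},
  {"hand":-1,"x":0,"y":0,"z":0,"yaw":0},
], newtons=20)

```text
clock: 1.0
eef_pos: [180.8, -519.7, 321.4]
eef_rot: [3.141, 0.001, 1.337]
wrist_force: [0.5, -0.0, -0.7]
finger_gap: 25.5
finger_force: 0.0
```

>>> arm_command([
  {"hand":-1,"x":0.03,"y":0.022,"z":0,"yaw":0},
  {"hand":-1,"x":0.03,"y":0.022,"z":0,"yaw":0},
  {"hand":-1,"x":0.03,"y":0.022,"z":0,"yaw":0},
  {"hand":-1,"x":0.03,"y":0.022,"z":0,"yaw":0},
  {"hand":-1,"x":0.03,"y":0.022,"z":0,"yaw":0},
  {"hand":-1,"x":0.03,"y":0.022,"z":0,"yaw":0},
  {"hand":-1,"x":0.03,"y":0.022,"z":0,"yaw":0},
  {"hand":-1,"x":0.03,"y":0.022,"z":0,"yaw":0},
  {"hand":-1,"x":0.03,"y":0.022,"z":0,"yaw":0},
  {"hand":-1,"x":0,"y":0,"z":0,"yaw":0},
])

```text
clock: 2.0
eef_pos: [438.5, -300.7, 319.2]
eef_rot: [-3.14, -0.001, 1.334]
wrist_force: [0.3, -0.3, 0.6]
finger_gap: 0.7
finger_force: 0.0
```

```bash
cat >> h.py <<'E'
B=np.array([571.2,-129.9,-.238])
def w2b(p,b=B):
    c,s=np.cos(b[2]),np.sin(b[2]);d=np.array(p)-[b[0],b[1],0];return np.array([c*d[0]+s*d[1],-s*d[0]+c*d[1],d[2]])
E
python3 - <<'E'
from h import *
from cell import manip,camera
import cv2
s=manip.read_state();print(s["clock"],w2b(s["eef_pos"]),s["finger_gap"],s["eef_rot"])
E
```

```text
2.0 [ -88.69906838 -197.22380062  319.24430584] 0.7003840915314911 [-3.14038573e+00 -1.15428300e-03  1.33442161e+00]
```

>>> arm_command([
  {"hand":-1,"x":0.03,"y":0.024,"z":0,"yaw":0},
  {"hand":-1,"x":0.03,"y":0.024,"z":0,"yaw":0},
  {"hand":-1,"x":0.03,"y":0.024,"z":0,"yaw":0},
  {"hand":-1,"x":0.03,"y":0.024,"z":0,"yaw":0},
  {"hand":-1,"x":0.03,"y":0.024,"z":0,"yaw":0},
  {"hand":-1,"x":0.03,"y":0.024,"z":0,"yaw":0},
  {"hand":-1,"x":0.017,"y":0.016,"z":0,"yaw":0},
  {"hand":-1,"x":0,"y":0,"z":0,"yaw":0},
])

```text
clock: 2.8
eef_pos: [639.2, -147.8, 318.3]
eef_rot: [-3.139, -0.0, 1.334]
wrist_force: [-0.3, -1.0, -0.9]
finger_gap: 0.6
finger_force: 0.0
```

Run:
```python
from h import *
from cell import manip,camera
import cv2
s=manip.read_state();print(s["clock"],w2b(s["eef_pos"]),s["finger_gap"],s["eef_rot"])
cv2.imwrite("pics/scene1.png",cv2.resize(camera("scene")[150:360,60:340,::-1],(800,600),interpolation=cv2.INTER_CUBIC))
```

```text
2.8 [ 70.281838    -1.32537573 318.34723   ] 0.6402950363105018 [-3.13912175e+00 -2.90138557e-04  1.33378522e+00]
```

View pics/scene1.png

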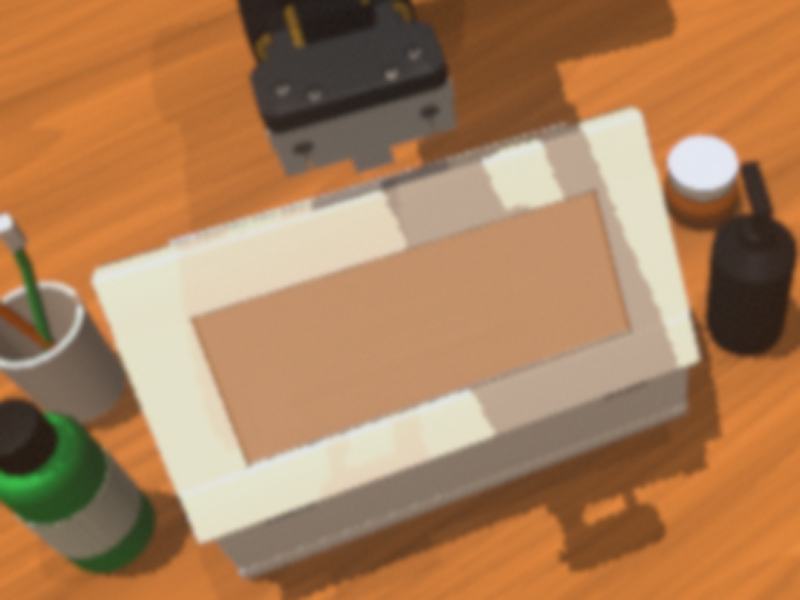

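Run:
```python
from h import *
from cell import manip
s=manip.read_state();p=s["eef_pos"]
sc=get_calibration("scene")
q=proj(sc,np.array([p,p+[0,0,19],p+[0,0,40],p+[0,0,97]]));print(((q-[60,150])*800/280).round())
for t in(.86,.9,.95): print(t,((proj(sc,b2w(B,[lidpt(t,171,160),lidpt(t,171,-160),lidpt(t,150,0)]))-[60,150])*800/280).round().tolist())
```

```text
[[368. 159.]
 [360. 135.]
 [351. 106.]
 [323.  16.]]
0.86 [[635.0, 107.0], [91.0, 272.0], [390.0, 218.0]]
0.9 [[639.0, 110.0], [89.0, 277.0], [392.0, 222.0]]
0.95 [[644.0, 113.0], [87.0, 283.0], [393.0, 227.0]]
```

The fingertip projects onto the visible nub, and the lid corners match about 0.88 rad, so I'll descend behind and above the lid's top face, then follow its arc.

>>> arm_command([
  {"hand":-1,"x":0.001,"y":-0.005,"z":0.02,"yaw":0},
  {"hand":-1,"x":0,"y":-0.004,"z":0.025,"yaw":0},
  {"hand":-1,"x":0,"y":0,"z":0.02,"yaw":0},
  {"hand":-1,"x":0,"y":0,"z":0.013,"yaw":0},
  {"hand":-1,"x":0,"y":0,"z":0.007,"yaw":0},
  {"hand":-1,"x":0,"y":-0.003,"z":0.002,"yaw":0},
  {"hand":-1,"x":0,"y":-0.004,"z":0.002,"yaw":0},
  {"hand":-1,"x":0,"y":-0.004,"z":0.003,"yaw":0},
])

```text
clock: 3.65
eef_pos: [618.8, -143.6, 229.4]
eef_rot: [3.14, 0.0, 1.335]
wrist_force: [0.8, 0.8, 2.4]
finger_gap: 0.7
finger_force: 0.9
```

```bash
cat > st.py <<'E'
from h import *
from cell import manip
s=manip.read_state();print(s["clock"],w2b(s["eef_pos"]).round(1),s["wrist_force"].round(1))
E
python3 st.py
```

```text
3.65 [ 49.4  -2.1 229.4] [0.8 0.8 2.4]
```

>>> arm_command([
  {"hand":-1,"x":0,"y":-0.004,"z":0.0035,"yaw":0},
  {"hand":-1,"x":0,"y":-0.004,"z":0.0045,"yaw":0},
  {"hand":-1,"x":0,"y":-0.006,"z":0.005,"yaw":0},
  {"hand":-1,"x":0,"y":-0.006,"z":0.005,"yaw":0},
  {"hand":-1,"x":0,"y":-0.0055,"z":0.0053,"yaw":0},
  {"hand":-1,"x":0,"y":-0.0055,"z":0.0053,"yaw":0},
  {"hand":-1,"x":0,"y":-0.005,"z":0.006,"yaw":0},
  {"hand":-1,"x":0,"y":-0.005,"z":0.006,"yaw":0},
])

```text
clock: 4.45
eef_pos: [578.4, -133.7, 187.3]
eef_rot: [-3.141, 0.0, 1.335]
wrist_force: [0.4, 0.5, 2.4]
finger_gap: 0.5
finger_force: 1.0
```

```bash
python3 st.py
```

```text
4.45 [  7.9  -2.  187.3] [0.4 0.5 2.4]
```

>>> arm_command([
  {"hand":-1,"x":0,"y":-0.0042,"z":0.0063,"yaw":0},
  {"hand":-1,"x":0,"y":-0.0042,"z":0.0063,"yaw":0},
  {"hand":-1,"x":0,"y":-0.0036,"z":0.0067,"yaw":0},
  {"hand":-1,"x":0,"y":-0.0036,"z":0.0067,"yaw":0},
  {"hand":-1,"x":0,"y":-0.003,"z":0.007,"yaw":0},
  {"hand":-1,"x":0,"y":-0.003,"z":0.007,"yaw":0},
  {"hand":-1,"x":0,"y":-0.0022,"z":0.007,"yaw":0},
  {"hand":-1,"x":0,"y":-0.0022,"z":0.007,"yaw":0},
])

```text
clock: 5.25
eef_pos: [553.5, -127.7, 133.2]
eef_rot: [-3.142, -0.0, 1.335]
wrist_force: [1.1, -0.5, 1.0]
finger_gap: 0.3
finger_force: 0.6
```

```bash
python3 st.py
```

```text
5.25 [-17.7  -2.1 133.2] [ 1.1 -0.5  1. ]
```

>>> arm_command([
  {"hand":-1,"x":0,"y":-0.0015,"z":0.005,"yaw":0},
  {"hand":-1,"x":0,"y":-0.0015,"z":0.004,"yaw":0},
  {"hand":-1,"x":0,"y":0,"z":0.003,"yaw":0},
  {"hand":-1,"x":0,"y":0,"z":0.002,"yaw":0},
  {"hand":-1,"x":0,"y":0,"z":0.001,"yaw":0},
  {"hand":-1,"x":0,"y":0,"z":0.001,"yaw":0},
])

```text
clock: 5.85
eef_pos: [550.7, -127.1, 120.0]
eef_rot: [3.141, 0.0, 1.335]
wrist_force: [-15.4, 4.1, 31.7]
finger_gap: 0.1
finger_force: 15.6
```

```bash
python3 st.py
```

```text
5.85 [-20.6  -2.1 120. ] [-15.4   4.1  31.7]
```

>>> arm_command([
  {"hand":-1,"x":0,"y":0,"z":0,"yaw":0},
  {"hand":-1,"x":0,"y":0,"z":0,"yaw":0},
  {"hand":-1,"x":0,"y":0,"z":-0.005,"yaw":0},
  {"hand":-1,"x":0.01,"y":0,"z":-0.02,"yaw":0},
  {"hand":-1,"x":0.03,"y":-0.02,"z":-0.03,"yaw":0},
  {"hand":-1,"x":0.03,"y":-0.03,"z":-0.03,"yaw":0},
  {"hand":-1,"x":0.03,"y":-0.03,"z":-0.005,"yaw":0},
  {"hand":-1,"x":0.026,"y":-0.02,"z":0,"yaw":0},
  {"hand":-1,"x":0,"y":0,"z":0,"yaw":0},
])

```text
clock: 6.75
eef_pos: [482.8, 19.9, 207.4]
eef_rot: [3.141, -0.001, 1.338]
wrist_force: [0.4, -0.5, -0.6]
finger_gap: 0.7
finger_force: 0.0
```

```bash
python3 st.py
python3 - <<'E'
from h import *
from cell import camera
import cv2
P=b2w(B,KEYS)
for n,(y0,x0,h) in (("top",(140,260,180)),("wrist",(0,0,420))):
    c=get_calibration(n);im=camera(n);w=h*4//3
    cv2.imwrite(f"pics/{n}2.png",cv2.resize(im[y0:y0+h,x0:x0+w,::-1],(800,600),interpolation=cv2.INTER_CUBIC))
    print(n,((proj(c,P)-[x0,y0])*600/h).round().tolist())
E
```

```text
6.75 [-121.3  124.8  207.4] [ 0.4 -0.5 -0.6]
top [[123.0, 376.0], [216.0, 396.0], [281.0, 409.0], [348.0, 423.0], [419.0, 438.0], [490.0, 452.0]]
wrist [[447.0, 297.0], [443.0, 397.0], [441.0, 461.0], [440.0, 521.0], [438.0, 580.0], [436.0, 635.0]]
```

View pics/wrist2.png

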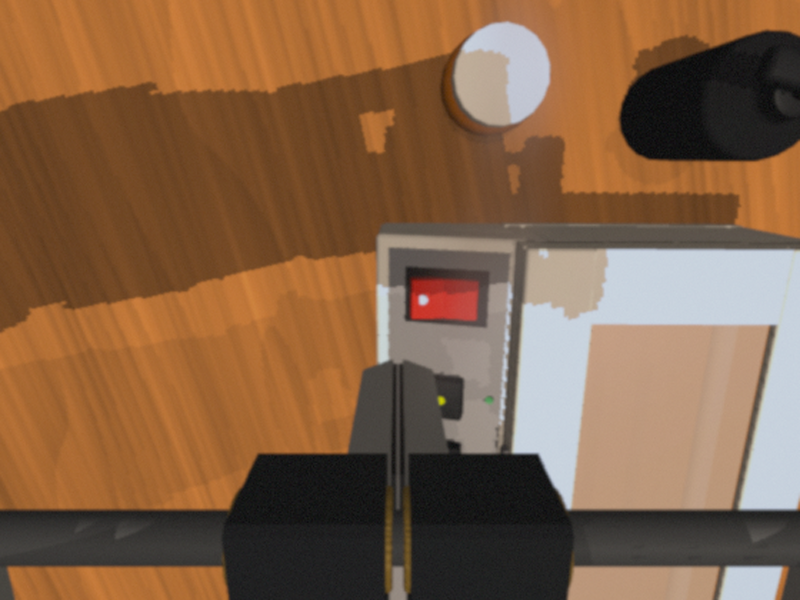

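View pics/top2.png

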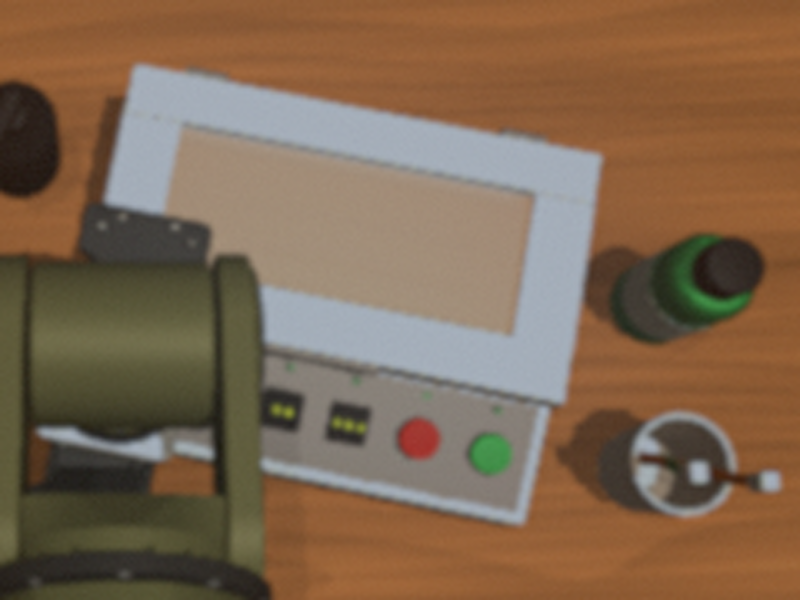

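The lid is shut and the projected points match both pictures: rocker predicted at (447,297) in the wrist view, with its white dot at (423,300). Next I'll press the rocker.

>>> arm_command([
  {"hand":-1,"x":0,"y":0,"z":0.03,"yaw":0},
  {"hand":-1,"x":0,"y":0,"z":0.03,"yaw":0},
  {"hand":-1,"x":0,"y":0,"z":0.025,"yaw":0},
  {"hand":-1,"x":0,"y":0,"z":0.015,"yaw":0},
  {"hand":-1,"x":0,"y":0,"z":0.01,"yaw":0},
  {"hand":-1,"x":0,"y":0.001,"z":0.004,"yaw":0},
  {"hand":-1,"x":0,"y":0.001,"z":0.004,"yaw":0},
  {"hand":-1,"x":0,"y":0.001,"z":0.003,"yaw":0},
  {"hand":-1,"x":0,"y":0,"z":0,"yaw":0},
])

```text
clock: 7.75
eef_pos: [487.0, 16.6, 85.9]
eef_rot: [3.141, -0.0, 1.335]
wrist_force: [-0.0, 0.3, 0.5]
finger_gap: 0.5
finger_force: 0.0
```

```bash
python3 st.py
```

```text
7.75 [-116.4  122.5   85.9] [-0.   0.3  0.5]
```

>>> arm_command([
  {"hand":-1,"x":0,"y":0,"z":0.002,"yaw":0},
  {"hand":-1,"x":0,"y":0,"z":0.002,"yaw":0},
  {"hand":-1,"x":0,"y":0,"z":0.001,"yaw":0},
  {"hand":-1,"x":0,"y":0,"z":0.001,"yaw":0},
  {"hand":-1,"x":0,"y":0,"z":0,"yaw":0},
])

```text
clock: 8.25
eef_pos: [486.7, 16.8, 79.7]
eef_rot: [-3.142, -0.0, 1.335]
wrist_force: [0.1, 0.3, 2.4]
finger_gap: 0.5
finger_force: 0.4
```

```bash
python3 st.py
```

```text
8.25 [-116.7  122.6   79.7] [0.1 0.3 2.4]
```

>>> arm_command([
  {"hand":-1,"x":0,"y":0,"z":0.0015,"yaw":0},
  {"hand":-1,"x":0,"y":0,"z":0.0015,"yaw":0},
  {"hand":-1,"x":0,"y":0,"z":0,"yaw":0},
])

```text
clock: 8.55
eef_pos: [487.0, 16.7, 77.5]
eef_rot: [3.141, -0.0, 1.335]
wrist_force: [-3.6, 0.0, 12.9]
finger_gap: 0.5
finger_force: 5.7
```

```bash
python3 st.py
```

```text
8.55 [-116.4  122.6   77.5] [-3.6  0.  12.9]
```

>>> arm_command([
  {"hand":-1,"x":0,"y":0,"z":-0.01,"yaw":0},
  {"hand":-1,"x":0,"y":0,"z":-0.03,"yaw":0},
  {"hand":-1,"x":0,"y":0,"z":-0.03,"yaw":0},
  {"hand":-1,"x":0,"y":-0.005,"z":-0.01,"yaw":0},
  {"hand":-1,"x":0,"y":0,"z":0,"yaw":0},
])

```text
clock: 9.05
eef_pos: [481.8, 18.0, 157.7]
eef_rot: [3.14, -0.0, 1.335]
wrist_force: [-0.0, -1.0, 0.4]
finger_gap: 0.4
finger_force: 0.0
```

```bash
python3 st.py
python3 - <<'E'
from h import *
from cell import camera
import cv2
c=get_calibration("wrist");im=camera("wrist")
x0,y0,w,h=220,140,200,150
cv2.imwrite("pics/wrist3.png",cv2.resize(im[y0:y0+h,x0:x0+w,::-1],(800,600),interpolation=cv2.INTER_CUBIC))
def pt(s,n):return [-89+s*np.cos(.26)-n*np.sin(.26),124,78+s*np.sin(.26)+n*np.cos(.26)]
L=[("piv",0,9),("nearON",-20,9),("nearOFF",-18.7,16),("dotON",-13,9),("farON",18.7,16),("farOFF",20,9)]
for n,s,k in L:print(n,((proj(c,b2w(B,pt(s,k)))[0]-[x0,y0])*4).round())
E
```

```text
9.05 [-121.7  122.7  157.7] [-0.  -1.   0.4]
piv [404. 336.]
nearON [295. 327.]
nearOFF [293. 339.]
dotON [332. 330.]
farON [508. 356.]
farOFF [518. 345.]
```

View pics/wrist3.png

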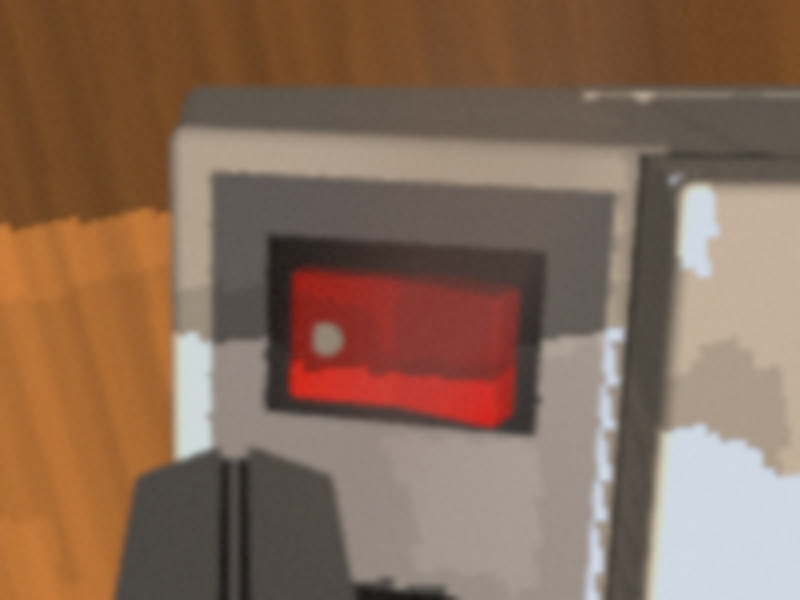

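The far half now looks raised, so the rocker is probably on. The tip is narrower than I assumed, though, so that press landed near the rocker's front end; I'll press again at the white dot to be sure it's home.

>>> arm_command([
  {"hand":-1,"x":0,"y":0.008,"z":0.02,"yaw":0},
  {"hand":-1,"x":0.001,"y":0.007,"z":0.025,"yaw":0},
  {"hand":-1,"x":0,"y":0,"z":0.018,"yaw":0},
  {"hand":-1,"x":0,"y":0,"z":0.006,"yaw":0},
  {"hand":-1,"x":0,"y":0,"z":0.003,"yaw":0},
  {"hand":-1,"x":0,"y":0,"z":0.002,"yaw":0},
  {"hand":-1,"x":0,"y":0,"z":0,"yaw":0},
])

```text
clock: 9.8
eef_pos: [496.8, 15.4, 83.1]
eef_rot: [3.141, -0.0, 1.335]
wrist_force: [0.0, 0.2, 0.3]
finger_gap: 0.4
finger_force: 0.0
```

```bash
python3 st.py
```

```text
9.8 [-106.5  123.6   83.1] [0.  0.2 0.3]
```

>>> arm_command([
  {"hand":-1,"x":0,"y":0,"z":0.0015,"yaw":0},
  {"hand":-1,"x":0,"y":0,"z":0.001,"yaw":0},
  {"hand":-1,"x":0,"y":0,"z":0.001,"yaw":0},
  {"hand":-1,"x":0,"y":0,"z":0,"yaw":0},
])

```text
clock: 10.2
eef_pos: [497.3, 15.4, 81.9]
eef_rot: [3.139, -0.0, 1.335]
wrist_force: [-12.7, -0.3, 29.0]
finger_gap: 0.5
finger_force: 15.6
```

```bash
python3 st.py
```

```text
10.2 [-106.1  123.8   81.9] [-12.7  -0.3  29. ]
```

The rocker is firmly home (29 N at the expected height). Now the two-dot key.

>>> arm_command([
  {"hand":-1,"x":0,"y":0,"z":-0.01,"yaw":0},
  {"hand":-1,"x":0,"y":0,"z":-0.02,"yaw":0},
  {"hand":-1,"x":-0.025,"y":0.004,"z":-0.005,"yaw":0},
  {"hand":-1,"x":-0.03,"y":0.004,"z":0,"yaw":0},
  {"hand":-1,"x":-0.03,"y":0.004,"z":0,"yaw":0},
  {"hand":-1,"x":-0.024,"y":0,"z":0,"yaw":0},
  {"hand":-1,"x":0,"y":0,"z":0.01,"yaw":0},
  {"hand":-1,"x":0,"y":0,"z":0.01,"yaw":0},
  {"hand":-1,"x":0,"y":0,"z":0,"yaw":0},
])

```text
clock: 11.1
eef_pos: [482.2, -92.5, 92.7]
eef_rot: [-3.139, -0.0, 1.335]
wrist_force: [0.8, 0.0, 0.5]
finger_gap: 0.5
finger_force: 0.0
```

```bash
python3 st.py
```

```text
11.1 [-95.3  15.3  92.7] [0.8 0.  0.5]
```

>>> arm_command([
  {"hand":-1,"x":0,"y":0.001,"z":0.004,"yaw":0},
  {"hand":-1,"x":0,"y":0.001,"z":0.003,"yaw":0},
  {"hand":-1,"x":0,"y":0.001,"z":0.002,"yaw":0},
  {"hand":-1,"x":0,"y":0,"z":0.0015,"yaw":0},
  {"hand":-1,"x":0,"y":0,"z":0,"yaw":0},
])

```text
clock: 11.6
eef_pos: [486.0, -93.8, 83.9]
eef_rot: [3.141, -0.0, 1.335]
wrist_force: [-1.7, 3.0, 3.2]
finger_gap: 0.5
finger_force: 1.8
```

```bash
python3 st.py
```

```text
11.6 [-91.3  15.   83.9] [-1.7  3.   3.2]
```

>>> arm_command([
  {"hand":-1,"x":0,"y":0,"z":0.0015,"yaw":0},
  {"hand":-1,"x":0,"y":0,"z":0.001,"yaw":0},
  {"hand":-1,"x":0,"y":0,"z":0.0005,"yaw":0},
  {"hand":-1,"x":0,"y":0,"z":0,"yaw":0},
])

```text
clock: 12.0
eef_pos: [486.3, -93.9, 83.0]
eef_rot: [3.14, -0.0, 1.335]
wrist_force: [-12.0, 6.6, 31.1]
finger_gap: 0.4
finger_force: 16.6
```

```bash
python3 st.py
```

```text
12.0 [-91.  15.  83.] [-12.    6.6  31.1]
```

It bottomed (31 N). Releasing it and going to the start key.

>>> arm_command([
  {"hand":-1,"x":0,"y":-0.002,"z":-0.01,"yaw":0},
  {"hand":-1,"x":0,"y":-0.001,"z":-0.022,"yaw":0},
  {"hand":-1,"x":-0.03,"y":0,"z":0,"yaw":0},
  {"hand":-1,"x":-0.03,"y":0,"z":0,"yaw":0},
  {"hand":-1,"x":-0.03,"y":0,"z":0,"yaw":0},
  {"hand":-1,"x":-0.03,"y":0,"z":0,"yaw":0},
  {"hand":-1,"x":-0.021,"y":0,"z":0,"yaw":0},
  {"hand":-1,"x":0,"y":0,"z":0.01,"yaw":0},
  {"hand":-1,"x":0,"y":0,"z":0.01,"yaw":0},
  {"hand":-1,"x":0,"y":0,"z":0,"yaw":0},
])

```text
clock: 13.0
eef_pos: [449.3, -229.3, 90.9]
eef_rot: [-3.139, -0.001, 1.335]
wrist_force: [0.5, -0.7, 1.1]
finger_gap: 0.5
finger_force: 0.0
```

```bash
python3 st.py
```

```text
13.0 [ -95.  -125.3   90.9] [ 0.5 -0.7  1.1]
```

>>> arm_command([
  {"hand":-1,"x":0,"y":0.001,"z":0.003,"yaw":0},
  {"hand":-1,"x":0,"y":0.001,"z":0.002,"yaw":0},
  {"hand":-1,"x":0,"y":0.001,"z":0.002,"yaw":0},
  {"hand":-1,"x":0,"y":0,"z":0.0015,"yaw":0},
  {"hand":-1,"x":0,"y":0,"z":0.001,"yaw":0},
  {"hand":-1,"x":0,"y":0,"z":0,"yaw":0},
])

```text
clock: 13.6
eef_pos: [453.2, -231.1, 83.9]
eef_rot: [3.141, -0.0, 1.335]
wrist_force: [-1.1, 5.1, 8.7]
finger_gap: -0.1
finger_force: 4.1
```

```bash
python3 st.py
```

```text
13.6 [ -90.8 -126.1   83.9] [-1.1  5.1  8.7]
```

>>> arm_command([
  {"hand":-1,"x":0,"y":0,"z":0.001,"yaw":0},
  {"hand":-1,"x":0,"y":0,"z":0.001,"yaw":0},
  {"hand":-1,"x":0,"y":0,"z":0,"yaw":0},
])

```text
clock: 13.9
eef_pos: [453.4, -231.2, 83.3]
eef_rot: [3.14, 0.0, 1.335]
wrist_force: [-7.5, 9.0, 25.7]
finger_gap: 0.6
finger_force: 13.8
```

```bash
python3 st.py
```

```text
13.9 [ -90.6 -126.2   83.3] [-7.5  9.  25.7]
```

Bottomed. I'll lift clear, step back a little and check.

>>> arm_command([
  {"hand":-1,"x":0,"y":-0.002,"z":-0.01,"yaw":0},
  {"hand":-1,"x":0,"y":0,"z":-0.03,"yaw":0},
  {"hand":-1,"x":0,"y":0,"z":-0.04,"yaw":0},
  {"hand":-1,"x":0,"y":0,"z":-0.04,"yaw":0},
  {"hand":-1,"x":0,"y":-0.03,"z":-0.02,"yaw":0},
  {"hand":-1,"x":0,"y":-0.03,"z":0,"yaw":0},
  {"hand":-1,"x":0,"y":-0.03,"z":0,"yaw":0},
  {"hand":-1,"x":0,"y":0,"z":0,"yaw":0},
])

```text
clock: 14.7
eef_pos: [361.5, -209.3, 221.7]
eef_rot: [3.141, 0.001, 1.334]
wrist_force: [0.6, -0.1, -0.5]
finger_gap: 0.6
finger_force: 0.0
```

```bash
python3 st.py
python3 - <<'E'
from cell import camera
import cv2
a=cv2.resize(camera("top")[140:320,210:510,::-1],(800,480),interpolation=cv2.INTER_CUBIC)
cv2.imwrite("pics/top4.png",a)
E
```

```text
14.7 [-185.1 -126.6  221.7] [ 0.6 -0.1 -0.5]
```

View pics/top4.png

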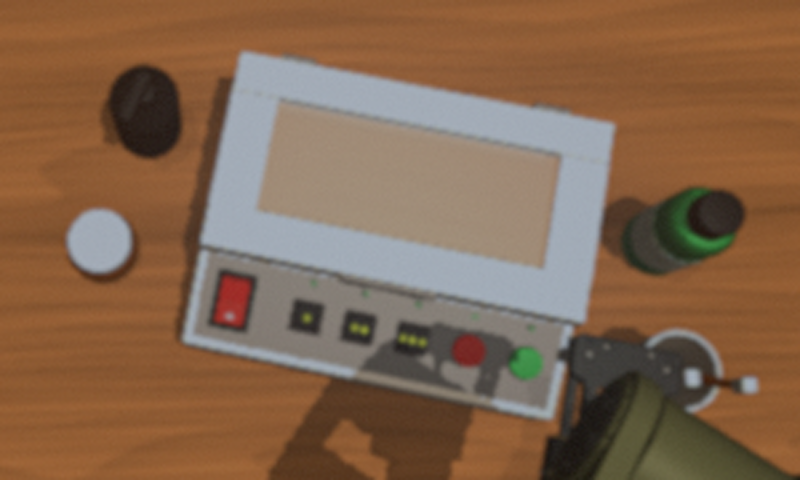

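The lid is shut, the rocker (233,300) is on, the keys look up, and the jar, pump, shampoo and tumbler are where they were. The arm is clear of everything.

```bash
python3 -c "
from cell import manip
print(manip.sign_off())"
```

```text
the job is handed in; nothing more can be done
None
```

I handed the job in at about 15 s of the 51 s allowed: the lid is shut, the rocker is on, the two-dot and start keys were each pressed fully down and let up, and the things beside the box have not moved; sign-off returned no verdict.

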